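# Close up a row of rail modules and lock the end clamp

## Robot

A 7-joint arm with a two-finger parallel gripper is mounted at the origin on a cart in front of the work surface, level with it; the furniture and walls round the work are solid. World frame = base frame: x ahead of the robot, y to its left, z up, the work surface at z = 0. Lengths are in mm, angles in rad, forces in N, time in s.
With the tool pointing down it reaches from about 425 to 825 mm from the base axis. Payload 3.6 kg.
Tool frame: the origin (TCP) lies at the very end of the fingers, on their centre line; the grasp point (between the pads) lies 19 mm behind it (arm.grasp_offset is the distance from the TCP to the grasp point, in mm); z points along the fingers, y is the line along which they close (so a half turn about z gives the same grasp; the last joint's range is limited). The gripper opens to 93 mm and grips with 3 to 60 N. Pads are 15 mm wide; open, the fingers measure 128 mm over their backs; the gripper's body (75 mm by 188 mm) begins 65 mm behind the grasp point.
Start: joints at [-1.373, 0.615, -0.013, 1.423, 0.008, 1.103, -0.04], TCP at [144.86, 633.622, 218.64] pointing down, gripper open.
Joint ranges: [-3.12, 3.12], [-0.3, 2.06], [-1.34, 1.32], [0.26, 2.42], [-1.36, 4.5], [0.01, 1.98], [-2.84, 2.84]. Speed limits (rad/s): [2.79, 2.79, 3.14, 3.14, 3.14, 3.14, 3.14].

## Interface

Orientations are given as [roll, pitch, yaw] about the fixed x, y, z axes, in that order (R = Rz(yaw) Ry(pitch) Rx(roll)).
In Python, from plant import arm gives the robot as it stands. The module is installed in compiled form; this text tells all that it offers.
- The arm moves only by the tool arm_command, never from a script. Its argument "plan" is a list of rows, each an object with "linear": the shift along the tool's x, y, z each as a share of 80 cm, from -1 to 1, a list of three; "angular": the turn, a rotation vector about the tool's x, y, z each as a share of 90 degrees, from -1 to 1, a list of three. In form: [{"linear": [dx, dy, dz], "angular": [wx, wy, wz]}, ...]. A call has 1 to 5 rows; each row shifts and turns the commanded pose from where the row before left it, along the tool's axes as they then stand; what a row does not reach is not made up. A row lasts 1/10 s, in which the tool goes at most 50 mm and 8.59 degrees, less where a joint would pass 70% of its speed; a pose out of reach is approached as far as the arm can. A call with a number of a shift or a turn outside -1 to 1 is refused whole. A call with a gripper value outside its range is refused whole. "fingers" is the opening, from -1 (shut) to 1 (fully open), set as the call begins (left out, the last holds). The fingers move at their own pace and stop on an object; the grip force is fixed at half the most. Time passes only in rows, so rows that do not move let the fingers close. It gives the time, the measured TCP pose, the force, the opening and the grip force at its end, in the units of the state.
- arm.read_state(): the state, without advancing time (a new reading comes with each control period).
- arm.snapshot(name): name is "scene" or "top" or "wrist"; returns the picture (420x560x3 uint8, red, green, blue); there is no depth.
- arm.camera_info(name): a dict with "K" (3x3 intrinsics, pixels), "origin" and "attitude" of the camera in the world; the wrist camera has in their place "T_tool_cam" (4x4, takes a point from camera to tool coordinates, whose origin is the TCP and whose axes are the flange's). Camera axes: x right, y up, looking along -z (the intrinsics and any distortion apply to the point x, -y, -z); pixel columns grow to the right and rows downward; lengths in mm; the calibration is good to about 2 mm. A picture is of the moment at which its call begins: read the wrist's pose just before it. camera_info takes no time and is no camera call.
- arm.hand_in(): hands the job in; it is judged then, once.
The state is a dict: "time_s": time; "joint_pos": joint angles; "joint_velocities": joint speeds; "joint_torque": joint torques, N m; "tcp_pos": TCP position; "ee_rot": TCP orientation; "wrist_force": force on the tool from outside, world axes, zero at the start; "moment": the same for the moment, N m; "opening": opening from 0.0 (shut) to 1.0 (fully open); "gripper_force": force on a finger pad.
Only numpy, scipy, OpenCV 4.12 (cv2) and the standard library are available. Lean on these libraries where they do the work, as an engineer would, in place of code of your own. Each camera call takes 0.05 s, during which the arm holds its last target. There are 200 camera calls.

## Task

On the mounting panel, push the black end clamp along the rail so that it shoves the row of five modules ahead of it as one train, right up against the grey end stop with no gaps left; only then press the clamp's orange lever fully down to lock the row. Only push and press with the fingertips: do not grip the modules or lift them off the rail, and see that the tools, mug and spare module lying about stay where they are.

Things in the scene. Friction and masses are not known exactly. Their poses are not given: they have to be found in the camera images.
- panel: aluminium mounting panel, 170 x 360 mm, fixed; origin at the centre of its underside on the worktop, x across the rail (away from the robot), y along it, z up. Plate top at z = 8 mm; 35 mm steel rail along y at x = 0, 330 mm long, its top at z = 15.5 mm. A slotted grey wiring duct (x = 54 to 82 mm, up to z = 48 mm) runs along the far edge
- stop_face (a point): centre of the grey end stop's face that the row must meet, 10 mm above the rail top, looking along the panel's +y. The stop is 14 mm thick, 50 mm high over the worktop and fixed near the rail's -y end
- clamp (a joint): slide of the black end clamp along the rail, m: 0 at the open (+y) end, growing toward the end stop (panel -y). It takes about 3 N to slide with the lever up; 0.1550 (within 1 mm) when clamp, five modules and stop all touch
- clamp_push (a point): centre of the clamp's ribbed outer face (54 mm across the rail, 20 mm high, looking along the panel's +y, away from the modules), 25.5 mm above the worktop, in the middle of the rail. The clamp is 18 mm thick along the rail. Nothing stands on the rail beyond this face
- clamp_lever (a joint): orange cam lever of the clamp, rad: 0 fully up, 0.6 fully down (level). Hinge along the rail, 13.5 mm toward panel -x from the rail's middle, 17 mm above the rail top; the lever, 60 mm long, 10 to 16 mm wide, points to panel -x. Takes 2 N, at the end about 10 N, at 40 mm from the hinge; near the bottom a cam brakes the clamp on the rail. Stays where left
- lever_top (a point): point on the lever's upper surface, 40 mm from its hinge, mid-width; when down it is 53.5 mm toward panel -x from the rail's middle and 42 mm above the worktop. The modules end 30 mm from the rail's middle, so nothing stands beside the lever here
- module_supply: grey power supply with a vented top, orange terminals, 35 mm wide along the rail, the one nearest the end stop; 60 mm across the rail, 45 mm high above the rail top, loose but hooked under the rail's lips with about 1.5 mm play so it only slides along; origin on the rail top at its middle, axes as the panel's
- module_relay_a: dark relay module with green terminals, 22.5 mm wide, second from the stop; 60 mm across the rail, 45 mm high above the rail top, loose but hooked under the rail's lips with about 1.5 mm play so it only slides along; origin on the rail top at its middle, axes as the panel's
- module_relay_b: dark relay module with green terminals, 22.5 mm wide, third from the stop; 60 mm across the rail, 45 mm high above the rail top, loose but hooked under the rail's lips with about 1.5 mm play so it only slides along; origin on the rail top at its middle, axes as the panel's
- module_input: pale grey input module with green terminals, 17.5 mm wide, fourth from the stop; 60 mm across the rail, 45 mm high above the rail top, loose but hooked under the rail's lips with about 1.5 mm play so it only slides along; origin on the rail top at its middle, axes as the panel's
- module_fuse: beige fuse terminal, 12.5 mm wide, fifth and last, facing the clamp; 60 mm across the rail, 45 mm high above the rail top, loose but hooked under the rail's lips with about 1.5 mm play so it only slides along; origin on the rail top at its middle, axes as the panel's
- spare_relay: bystander, loose: spare dark relay module lying on its side, 60 x 51 x 22.5 mm; origin at the centre of its underside
- screwdriver: bystander, loose: small screwdriver with yellow handle, 134 mm; origin at the centre of its underside
- tweezers: bystander, loose: steel tweezers, 118 mm; origin at the centre of its underside
- caliper: bystander, loose: digital caliper, 205 mm; origin at the centre of its underside
- marker_red: bystander, loose: red felt marker, 128 mm; origin at the centre of its underside
- mug_1: bystander, loose: green mug, 94 mm high; origin at the centre of its underside
Mind the look-alikes: they are no part of the job. What is shaped like the module_relay_b but yellow is not meant.

How it is judged (in metres and radians):
On the way:
1. the clamp has pushed the whole row tight against the end stop, its lever still up (value of joint clamp above 0.15 m and y of module_supply in the frame of panel below -0.1215 m and value of joint clamp_lever below 0.25 rad), for 0.2 s.
At the end, for the whole second after the job is handed in: The first module is within 5 mm of the end stop and the clamp within 5 mm (in all) of the closed-up row, the lever is down (joint above 0.52 rad), and all modules sit upright on the rail (within 3 mm of its height) at rest (value of joint clamp above 0.15 m and y of module_supply in the frame of panel below -0.1215 m and value of joint clamp_lever above 0.52 rad and z of module_supply in the frame of panel between 0.0125 and 0.0185 m and angle between each of module_supply, module_relay_a, module_relay_b, module_input, module_fuse's own z axis and vertical below 0.08 rad and linear speed of each of module_supply, module_relay_a, module_relay_b, module_input, module_fuse below 0.01 m/s and z of module_relay_a in the frame of panel between 0.0125 and 0.0185 m and z of module_relay_b in the frame of panel between 0.0125 and 0.0185 m and z of module_input in the frame of panel between 0.0125 and 0.0185 m and z of module_fuse in the frame of panel between 0.0125 and 0.0185 m); the robot touches nothing.
It fails at once if a module is lifted (more than 6 mm off the rail) or carried (z of any of module_supply, module_relay_a, module_relay_b, module_input, module_fuse in the frame of panel above 0.0215 m).
It fails at once if a module is squeezed in the gripper or struck, with more than 35 N from the fingers (contact force between the fingers and module_supply above 35 N or contact force between the fingers and module_relay_a above 35 N or contact force between the fingers and module_relay_b above 35 N or contact force between the fingers and module_input above 35 N or contact force between the fingers and module_fuse above 35 N).
It fails at once if the lever is pressed down before the row is closed up (value of joint clamp_lever above 0.4 rad and value of joint clamp below 0.146 m).
It fails at once if a thing lying about is moved by more than 20 mm (distance of any of spare_relay, screwdriver, tweezers, caliper, marker_red, mug_1 from where it was at the start of the episode above 0.02 m).
It also fails if it takes over 43 s, if anything falls off the work surface, if the arm or the gripper's body presses on something with over 40 N, if the wrist force passes 120 N, or if a joint passes its speed limit or range.

## Working session

There is one attempt and no reset: what is moved stays moved. The work goes in short steps, Python scripts to look and compute and a tool call to move; the robot and the scene stay as the last step left them, time stands still between calls to the robot, and variables do not carry over. Pictures are saved under pics/ and viewed, at most 10 in all, crops included, and the job is handed in when it is done.

Besides the shell and the picture viewer there is one more tool, called after "Call:" in YAML: its name, and indented under it one key for each argument. arm_command: Moves the arm, as the interface text tells. Its arguments: {"type":"object","properties":{"plan":{"type":"array"},"fingers":{"type":"number"}},"required":["plan"]}

```bash
mkdir -p pics; cat > h.py <<'E'
import numpy as np, cv2
from plant import arm
def snap(n,f):
    im=arm.snapshot(n); cv2.imwrite(f'pics/{f}.png',im[:,:,::-1]); return im
E
python3 - <<'E'
from h import *
np.set_printoptions(precision=4,suppress=True)
for n in("top","scene","wrist"): print(n,arm.camera_info(n))
a=snap("top","top0"); b=snap("scene","scene0")
print(arm.read_state())
E
```

```text
top {'K': array([[541.2146,   0.    , 262.3006],
       [  0.    , 541.2146, 217.1336],
       [  0.    ,   0.    ,   1.    ]]), 'origin': array([ 422.3375,   45.4034, 1485.6173]), 'attitude': array([ 0.0634,  0.0232, -1.5738])}
scene {'K': array([[515.9256,   0.    , 278.8076],
       [  0.    , 515.9256, 210.3066],
       [  0.    ,   0.    ,   1.    ]]), 'origin': array([  19.6412, -687.0097, 1079.5537]), 'attitude': array([ 0.7267,  0.0038, -0.6169])}
wrist {'K': array([[340.6544,   0.    , 278.7924],
       [  0.    , 340.6544, 207.8227],
       [  0.    ,   0.    ,   1.    ]]), 'T_tool_cam': array([[  -0.0013,    0.9547,    0.2975,   82.7553],
       [   1.    ,    0.0015,   -0.0002,    0.8055],
       [  -0.0007,    0.2975,   -0.9547, -165.4563],
       [   0.    ,    0.    ,    0.    ,    1.    ]])}
{'time_s': 0.1, 'joint_pos': array([-1.3725,  0.6158, -0.0126,  1.4247,  0.0081,  1.1034, -0.0404]), 'joint_velocities': array([ 0.0006, -0.0038,  0.0004, -0.0034,  0.0015, -0.0015, -0.002 ]), 'joint_torque': array([  0.0009, -46.0042,   0.2099, -16.6244,  -0.0611,   0.017 ,
         0.0001]), 'tcp_pos': array([144.7143, 632.9846, 217.6546]), 'ee_rot': array([-3.1394,  0.    ,  2.9169]), 'wrist_force': array([-1.1295, -0.7052, -1.0112]), 'moment': array([-0.0287, -0.0126,  0.0326]), 'gripper_force': 0.0, 'opening': 0.9996687313148499}
```

View images.

View pics/top0.png

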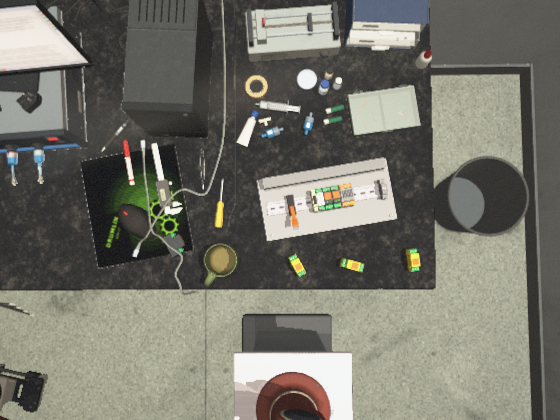

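View pics/scene0.png

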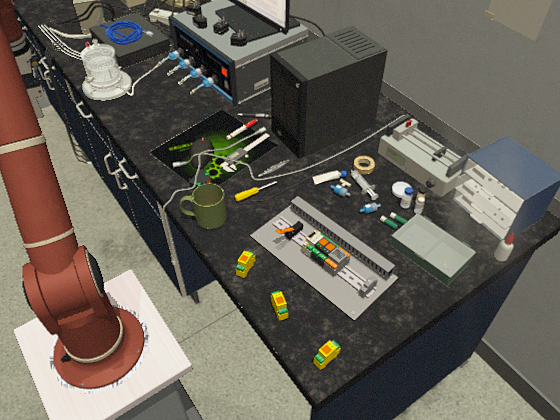

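The top view shows the panel with corners near (258,178), (386,158), (397,218) and (267,240). The orange-levered black clamp is at (292,210), the row is at (315–352,197), and the grey stop is at (381,188). The only other orange or yellow things that could be confused with it are the yellow modules at (298,265), (352,265) and (415,260), and the screwdriver at (220,208). I choose the black clamp on the rail. Next I'll measure the panel and check with a close crop.

```bash
cat >> h.py <<'E'
from scipy.spatial.transform import Rotation as Ro
def ray(n,px,z):
    """pixel -> world point on the plane of height z (fixed or wrist camera)"""
    c=arm.camera_info(n); px=np.atleast_2d(np.float64(px)); K=c["K"]
    d=np.c_[(px[:,0]-K[0,2])/K[0,0],-(px[:,1]-K[1,2])/K[1,1],-np.ones(len(px))]
    if "origin" in c: R=Ro.from_euler("xyz",c["attitude"]).as_matrix(); o=c["origin"]
    else:
        s=arm.read_state(); Rt=Ro.from_euler("xyz",s["ee_rot"]).as_matrix(); T=c["T_tool_cam"]
        R=Rt@T[:3,:3]; o=s["tcp_pos"]+Rt@T[:3,3]
    d=d@R.T; return o+d*((z-o[2])/d[:,2])[:,None]
E
python3 - <<'E'
from h import *
np.set_printoptions(precision=1,suppress=True)
for n,roi in(("top",(250,150,410,245)),("scene",(240,190,405,325))):
    im=cv2.imread(f"pics/{n}0.png"); x0,y0,x1,y1=roi
    g=im[y0:y1,x0:x1]; hsv=cv2.cvtColor(g,cv2.COLOR_BGR2HSV)
    m=((hsv[...,2]>120)&(hsv[...,1]<60)).astype(np.uint8)
    m=cv2.morphologyEx(m,cv2.MORPH_CLOSE,np.ones((9,9)))
    c=max(cv2.findContours(m,0,2)[0],key=cv2.contourArea)
    b=cv2.boxPoints(cv2.minAreaRect(c)) if n=="top" else cv2.approxPolyDP(cv2.convexHull(c),6,True)[:,0]
    b=b+np.array([x0,y0]); w=ray(n,b,8); print(n,b.tolist()); print(w, np.linalg.norm(w-np.roll(w,1,0),axis=1))
    h=cv2.inRange(hsv,(5,170,120),(16,255,255)); 
    k,l,s,ce=cv2.connectedComponentsWithStats(h); print("orange",[(s[i,4],ce[i]+[x0,y0]) for i in range(1,k) if s[i,4]>8])
    cv2.imwrite(f"pics/c_{n}.png",cv2.resize(g,None,fx=4,fy=4,interpolation=cv2.INTER_CUBIC))
E
```

```text
top [[254.6754608154297, 178.93584442138672], [385.0905456542969, 154.48302459716797], [397.4641418457031, 220.47547912597656], [267.04905700683594, 244.9282989501953]]
[[ 621.7  100.     8. ]
 [ 687.  -257.9    8. ]
 [ 505.6 -288.3    8. ]
 [ 440.3   66.6    8. ]] [184.4 363.9 183.9 360.9]
orange [(np.int32(79), array([293. , 215.6]))]
scene [[297, 196], [394, 265], [397, 278], [355, 319], [250, 235]]
[[ 641.1  106.8    8. ]
 [ 697.8 -228.9    8. ]
 [ 676.2 -262.1    8. ]
 [ 515.6 -288.7    8. ]
 [ 453.9   65.2    8. ]] [191.7 340.4  39.6 162.8 359.2]
orange [(np.int32(49), array([284.6, 229.9])), (np.int32(44), array([323. , 241.4])), (np.int32(47), array([329.9, 246.5])), (np.int32(25), array([243.8, 257.7])), (np.int32(9), array([334.4, 266.9])), (np.int32(32), array([279.4, 299.6]))]
```

View pics/c_top.png

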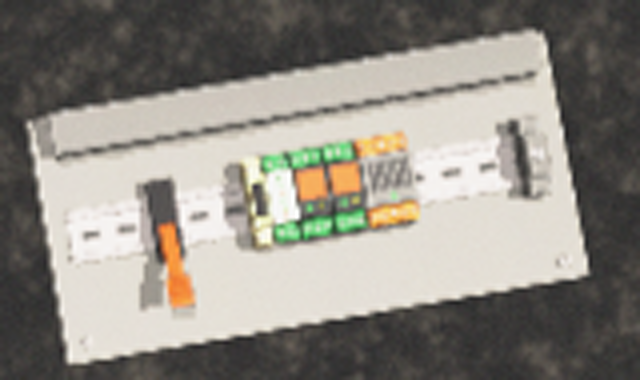

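The crop confirms the choice. The black clamp with its orange lever is at crop (162,220), which is image (290.5,205), on the free left part of the rail. Five modules follow at crop x 232–418, and the stop face is near crop x 503. Next I compute the panel frame from the plate's near edge and left edge.

```bash
python3 - <<'E'
from h import *
np.set_printoptions(precision=1,suppress=True)
q=lambda x,y:(250+x/4,150+y/4)
A,B=ray("top",[q(70,362),q(590,272)],8); print("near corners",A,B,np.linalg.norm(A-B))
ey=(A-B)/np.linalg.norm(A-B); ex=np.array([ey[1],-ey[0],0]); C=(A+B)/2+85*ex; C[2]=0
print("yaw",np.arctan2(-ex[1]*-1,ex[0]),"C",C)
S=ray("scene",[(250,235),(355,319)],8); print("scene near corners",S)
P=lambda p:np.array([(p-C)@ex,(p-C)@ey])
for nm,px,z in(("left edge far",q(30,118),8),("rail end",q(66,237),15.5),("clampL",q(147,222),35),("clampR",q(175,218),35),("rowL",q(245,205),60),("rowR",q(416,175),60),("stop",q(503,160),50),("leverTip",q(182,305),66)):
    w=ray("top",px,z)[0]; print(nm,w,P(w))
for nm,y in(("push start 160",160),):
    print(C+ey*y)
E
```

```text
near corners [452.4  65.4   8. ] [ 512.3 -288.5    8. ] 358.9224606585914
yaw 0.16780726382082276 C [566.2 -97.4   0. ]
scene near corners [[ 453.9   65.2    8. ]
 [ 515.6 -288.7    8. ]]
left edge far [620.1  92.3   8. ] [ 84.8 178. ]
rail end [537.3  67.7  15.5] [ -0.9 167.6]
clampL [545.6  12.9  35. ] [ -1.8 112.2]
clampR [548.3  -5.9  35. ] [-2.4 93.2]
rowL [554.5 -51.2  60. ] [-3.8 47.5]
rowR [ 573.7 -163.9   60. ] [ -3.6 -66.8]
stop [ 584.5 -223.    50. ] [  -2.9 -126.9]
leverTip [488.3  -9.   66. ] [-62.  100.2]
[539.4  60.4   0. ]
```

The panel origin is near (566,-97) with yaw 0.168. The near-edge length measures 359 mm against the given 360, and the scene camera agrees within 3 mm. The clamp's outer face is near panel y = 112. I'm moving over the open end of the rail with the fingers shut.

Call:
arm_command:
  plan:
    - {"linear": [-0.043,-0.04,0],"angular": [0,0,0]}
    - {"linear": [-0.043,-0.04,0],"angular": [0,0,0]}
    - {"linear": [-0.043,-0.04,0],"angular": [0,0,0]}
    - {"linear": [-0.043,-0.04,0],"angular": [0,0,0]}
    - {"linear": [-0.043,-0.04,0],"angular": [0,0,0]}
  fingers: -1

```text
time_s: 0.6
tcp_pos: [277.6, 437.3, 218.3]
ee_rot: [-3.141, -0.0, 2.917]
wrist_force: [1.4, -0.1, -0.0]
opening: 0.619
gripper_force: 0.0
```

Call:
arm_command:
  plan:
    - {"linear": [-0.043,-0.04,0],"angular": [0,0,0]}
    - {"linear": [-0.043,-0.04,0],"angular": [0,0,0]}
    - {"linear": [-0.043,-0.04,0],"angular": [0,0,0]}
    - {"linear": [-0.043,-0.04,0],"angular": [0,0,0]}
    - {"linear": [-0.043,-0.04,0],"angular": [0,0,0]}

```text
time_s: 1.1
tcp_pos: [409.5, 243.2, 218.5]
ee_rot: [-3.141, -0.0, 2.917]
wrist_force: [0.8, 1.1, 0.5]
opening: 0.187
gripper_force: 0.0
```

Call:
arm_command:
  plan:
    - {"linear": [-0.043,-0.04,0],"angular": [0,0,0]}
    - {"linear": [-0.043,-0.04,0],"angular": [0,0,0]}
    - {"linear": [-0.043,-0.04,0],"angular": [0,0,0]}
    - {"linear": [-0.043,-0.04,0],"angular": [0,0,0]}
    - {"linear": [-0.043,-0.04,0],"angular": [0,0,0]}

```text
time_s: 1.6
tcp_pos: [541.5, 49.0, 218.4]
ee_rot: [-3.142, -0.001, 2.917]
wrist_force: [0.7, 0.3, -0.4]
opening: 0.006
gripper_force: 0.0
```

Call:
arm_command:
  plan:
    - {"linear": [0,0,0],"angular": [0,0,0.094]}
    - {"linear": [0,0,0],"angular": [0,0,0.094]}
    - {"linear": [0,0,0],"angular": [0,0,0.094]}
    - {"linear": [0,0,0],"angular": [0,0,0.094]}
    - {"linear": [0,0,0],"angular": [0,0,0.094]}

```text
time_s: 2.1
tcp_pos: [540.5, 50.7, 218.2]
ee_rot: [-3.14, -0.001, 2.172]
wrist_force: [0.5, -0.0, 0.3]
opening: 0.008
gripper_force: 0.0
```

Call:
arm_command:
  plan:
    - {"linear": [0,0,0],"angular": [0,0,0.094]}
    - {"linear": [0,0,0],"angular": [0,0,0.094]}
    - {"linear": [0,0,0],"angular": [0,0,0.094]}
    - {"linear": [0,0,0],"angular": [0,0,0]}
    - {"linear": [0,0,0],"angular": [0,0,0]}

```text
time_s: 2.6
tcp_pos: [540.6, 50.9, 218.3]
ee_rot: [-3.141, 0.0, 1.739]
wrist_force: [1.0, -0.1, -0.5]
opening: 0.004
gripper_force: 0.0
```

```bash
python3 - <<'E'
from h import *
snap("wrist","w1")
E
```

```text
(no output)
```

View pics/w1.png

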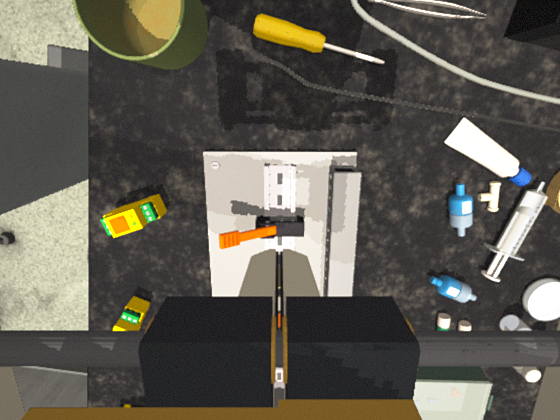

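The wrist view shows the plate's open edge at row 152 (columns 204–356), the rail at columns 265–296, and the clamp at (282,226) with its outer edge near row 217. The lever points left to (222,240), and the way down behind the clamp is clear.

```bash
python3 - <<'E'
from h import *
np.set_printoptions(precision=1,suppress=True)
s=arm.read_state(); R=Ro.from_euler("xyz",s["ee_rot"]).as_matrix()
C=np.array([566.2,-97.4,0]); a=.168; Rp=Ro.from_euler("z",a).as_matrix()
for nm,px,z in(("edgeL",(204,152),8),("edgeR",(356,152),8),("railL",(265,185),15.5),("railR",(296,185),15.5),("railEnd",(280,165),15.5),("clamp out",(280,216.5),35),("lever tip mid",(221,240.5),66)):
    w=ray("wrist",px,z)[0]; print(nm,w,"panel",(w-C)@Rp,"tool",R.T@(w-s["tcp_pos"]))
E
```

```text
edgeL [455.  68.   8.] panel [-82.  181.7   8. ] tool [ 31.3 -81.5 210.5]
edgeR [619.8  95.7   8. ] panel [ 85.2 181.4   8. ] tool [ 31.1  85.7 210.4]
railL [526.9  44.2  15.5] panel [-15.1 146.2  15.5] tool [ -4.2 -14.6 202.9]
railR [560.8  49.9  15.5] panel [ 19.3 146.1  15.5] tool [ -4.3  19.8 202.9]
railEnd [539.6  69.   15.5] panel [  1.6 168.5  15.5] tool [ 18.1   2.1 202.9]
clamp out [548.3  17.1  35. ] panel [  1.5 115.9  35. ] tool [-34.5   2.  183.4]
lever tip mid [492.1  -7.6  66. ] panel [-58.  100.9  66. ] tool [-49.4 -57.5 152.5]
```

Call:
arm_command:
  plan:
    - {"linear": [0,0.0025,0.049],"angular": [0,0,0]}
    - {"linear": [0,0,0.049],"angular": [0,0,0]}
    - {"linear": [0,0,0.049],"angular": [0,0,0]}
    - {"linear": [0,0,0.049],"angular": [0,0,0]}
    - {"linear": [0,0,0],"angular": [0,0,0]}

```text
time_s: 3.15
tcp_pos: [538.8, 51.0, 57.4]
ee_rot: [-3.131, -0.001, 1.737]
wrist_force: [-0.9, -0.6, 0.4]
opening: 0.009
gripper_force: 0.0
```

Call:
arm_command:
  plan:
    - {"linear": [0,0,0.024],"angular": [0,0,0]}
    - {"linear": [0,0,0.024],"angular": [0,0,0]}
    - {"linear": [0,0,0],"angular": [0,0,0]}

```text
time_s: 3.45
tcp_pos: [542.4, 51.0, 23.3]
ee_rot: [-3.14, -0.001, 1.736]
wrist_force: [-0.1, 0.5, 0.5]
opening: 0.006
gripper_force: 0.0
```

Call:
arm_command:
  plan:
    - {"linear": [-0.008,0,0],"angular": [0,0,0]}
    - {"linear": [-0.008,0,0],"angular": [0,0,0]}
    - {"linear": [-0.008,0,0],"angular": [0,0,0]}
    - {"linear": [-0.008,0,0],"angular": [0,0,0]}
    - {"linear": [-0.008,0,0],"angular": [0,0,0]}

```text
time_s: 3.95
tcp_pos: [548.5, 18.9, 24.0]
ee_rot: [3.141, -0.0, 1.735]
wrist_force: [-0.0, 2.2, 2.7]
opening: 0.008
gripper_force: 1.6
```

Call:
arm_command:
  plan:
    - {"linear": [-0.01,0,0],"angular": [0,0,0]}
    - {"linear": [-0.01,0,0],"angular": [0,0,0]}
    - {"linear": [-0.01,0,0],"angular": [0,0,0]}
    - {"linear": [-0.01,0,0],"angular": [0,0,0]}
    - {"linear": [-0.01,0,0],"angular": [0,0,0]}

```text
time_s: 4.45
tcp_pos: [555.0, -20.4, 23.5]
ee_rot: [3.141, -0.0, 1.736]
wrist_force: [-0.4, 3.5, 2.5]
opening: 0.007
gripper_force: 1.7
```

Call:
arm_command:
  plan:
    - {"linear": [-0.008,0,0],"angular": [0,0,0]}
    - {"linear": [-0.008,0,0],"angular": [0,0,0]}
    - {"linear": [-0.008,0,0],"angular": [0,0,0]}
    - {"linear": [-0.008,0,0],"angular": [0,0,0]}
    - {"linear": [-0.008,0,0],"angular": [0,0,0]}

```text
time_s: 4.95
tcp_pos: [560.0, -50.6, 23.5]
ee_rot: [-3.142, -0.002, 1.737]
wrist_force: [0.3, 5.4, 4.7]
opening: 0.003
gripper_force: 2.6
```

Call:
arm_command:
  plan:
    - {"linear": [-0.008,0,0],"angular": [0,0,0]}
    - {"linear": [-0.008,0,0],"angular": [0,0,0]}
    - {"linear": [-0.008,0,0],"angular": [0,0,0]}
    - {"linear": [-0.008,0,0],"angular": [0,0,0]}
    - {"linear": [-0.008,0,0],"angular": [0,0,0]}

```text
time_s: 5.45
tcp_pos: [565.2, -82.0, 23.5]
ee_rot: [-3.141, -0.002, 1.737]
wrist_force: [0.2, 4.9, 4.3]
opening: 0.006
gripper_force: 2.6
```

Call:
arm_command:
  plan:
    - {"linear": [-0.004,0,0],"angular": [0,0,0]}
    - {"linear": [-0.004,0,0],"angular": [0,0,0]}
    - {"linear": [-0.004,0,0],"angular": [0,0,0]}
    - {"linear": [-0.004,0,0],"angular": [0,0,0]}

```text
time_s: 5.85
tcp_pos: [567.4, -94.9, 23.5]
ee_rot: [3.142, -0.001, 1.737]
wrist_force: [0.5, 4.7, 4.0]
opening: 0.001
gripper_force: 2.5
```

Call:
arm_command:
  plan:
    - {"linear": [-0.003,0,0],"angular": [0,0,0]}
    - {"linear": [-0.003,0,0],"angular": [0,0,0]}
    - {"linear": [-0.003,0,0],"angular": [0,0,0]}

```text
time_s: 6.15
tcp_pos: [568.6, -102.2, 23.5]
ee_rot: [3.141, -0.001, 1.736]
wrist_force: [0.1, 5.0, 4.1]
opening: 0.003
gripper_force: 2.5
```

Call:
arm_command:
  plan:
    - {"linear": [-0.003,0,0],"angular": [0,0,0]}
    - {"linear": [-0.003,0,0],"angular": [0,0,0]}

```text
time_s: 6.35
tcp_pos: [568.6, -102.6, 23.5]
ee_rot: [-3.14, -0.008, 1.738]
wrist_force: [-1.2, 12.6, 9.5]
opening: 0.003
gripper_force: 6.5
```

Call:
arm_command:
  plan:
    - {"linear": [-0.003,0,0],"angular": [0,0,0]}
    - {"linear": [-0.002,0,0],"angular": [0,0,0]}
    - {"linear": [0,0,0],"angular": [0,0,0]}
    - {"linear": [0,0,0],"angular": [0,0,0]}

```text
time_s: 6.75
tcp_pos: [568.6, -102.6, 23.5]
ee_rot: [-3.139, -0.013, 1.741]
wrist_force: [-2.0, 14.7, 10.7]
opening: 0.008
gripper_force: 7.8
```

```bash
python3 - <<'E'
from h import *
np.set_printoptions(precision=1,suppress=True)
a=snap("wrist","w2"); b=snap("scene","s2")
cv2.imwrite("pics/s2c.png",cv2.resize(b[190:325,240:405,::-1],None,fx=4,fy=4,interpolation=cv2.INTER_CUBIC))
print(arm.read_state()["wrist_force"],arm.read_state()["tcp_pos"])
E
```

```text
[-1.5 15.  10.7] [ 568.6 -102.6   23.6]
```

View pics/s2c.png

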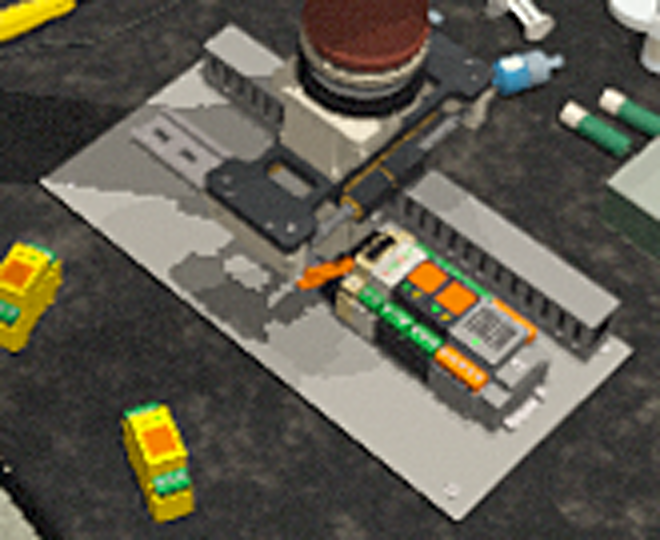

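View pics/w2.png

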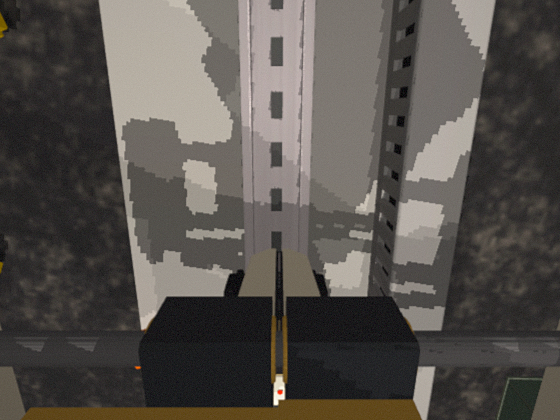

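The scene view shows the five modules closed up against the stop at crop (515,385) with no gaps. The clamp is right behind the fuse and the lever is still up at crop (325,272). The wrist view shows the clamp held by the fingers at (280,275), with a clear rail behind. The force rise to 15 N with no further motion agrees, so I'll back off, rise, and go over the lever.

Call:
arm_command:
  plan:
    - {"linear": [0.0125,0,0],"angular": [0,0,0]}
    - {"linear": [0.0125,0,0],"angular": [0,0,0]}
    - {"linear": [0,0,-0.05],"angular": [0,0,0]}
    - {"linear": [0,0,-0.05],"angular": [0,0,0]}
    - {"linear": [0,0,0],"angular": [0,0,0]}

```text
time_s: 7.35
tcp_pos: [569.8, -95.3, 108.1]
ee_rot: [3.132, 0.007, 1.733]
wrist_force: [0.8, 0.4, -0.7]
opening: 0.004
gripper_force: 0.0
```

Call:
arm_command:
  plan:
    - {"linear": [0,0,0],"angular": [0,0,0]}
    - {"linear": [0,0,0],"angular": [0,0,0]}

```text
time_s: 7.55
tcp_pos: [565.3, -92.6, 102.2]
ee_rot: [-3.139, 0.0, 1.734]
wrist_force: [-0.3, 1.2, -0.7]
opening: 0.005
gripper_force: 0.0
```

```bash
python3 - <<'E'
from h import *
np.set_printoptions(precision=1,suppress=True)
s=arm.read_state(); R=Ro.from_euler("xyz",s["ee_rot"]).as_matrix()
contact=np.array([568.6,-102.6,0]); Rp=Ro.from_euler("z",.168).as_matrix()
t=contact+Rp@[-53.5,-16.5,0]; t[2]=s["tcp_pos"][2]
print(s["tcp_pos"],s["ee_rot"],"target",t,"tool d",R.T@(t-s["tcp_pos"]))
im=snap("scene","s3"); x0,y0=280,225; h=cv2.cvtColor(im[y0:280,x0:350],cv2.COLOR_RGB2HSV)
k,l,st,ce=cv2.connectedComponentsWithStats(cv2.inRange(h,(5,170,120),(16,255,255)))
for i in range(1,k):
    if st[i,4]>8:
        px=ce[i]+[x0,y0]; w=ray("scene",px,55)[0]; print(st[i,4],px,w,"panel",(w-[566.2,-97.4,0])@Rp)
E
```

```text
[565.3 -92.6 102.2] [-3.1  0.   1.7] target [ 518.6 -127.8  102.2] tool d [-27.2 -51.9   0.2]
66 [320.  257.8] [ 535.5 -127.8   55. ] panel [-35.4 -24.8  55. ]
34 [345.8 258.7] [ 585.1 -166.7   55. ] panel [  7.  -71.5  55. ]
```

Call:
arm_command:
  plan:
    - {"linear": [-0.017,-0.0325,0],"angular": [0,0,0]}
    - {"linear": [-0.017,-0.0325,0],"angular": [0,0,0]}
    - {"linear": [0,0,0],"angular": [0,0,0]}
    - {"linear": [0,0,0.015],"angular": [0,0,0]}
    - {"linear": [0,0,0.015],"angular": [0,0,0]}

```text
time_s: 8.1
tcp_pos: [520.4, -126.2, 78.0]
ee_rot: [3.141, -0.001, 1.737]
wrist_force: [-0.1, 0.1, -0.1]
opening: 0.007
gripper_force: 0.0
```

Call:
arm_command:
  plan:
    - {"linear": [0,0,0.006],"angular": [0,0,0]}
    - {"linear": [0,0,0.006],"angular": [0,0,0]}
    - {"linear": [0,0,0.006],"angular": [0,0,0]}
    - {"linear": [0,0,0.006],"angular": [0,0,0]}

```text
time_s: 8.5
tcp_pos: [520.0, -127.1, 60.0]
ee_rot: [3.142, 0.0, 1.736]
wrist_force: [-1.5, -0.0, 2.6]
opening: 0.007
gripper_force: 1.2
```

Call:
arm_command:
  plan:
    - {"linear": [0,0,0.006],"angular": [0,0,0]}
    - {"linear": [0,0,0.004],"angular": [0,0,0]}
    - {"linear": [0,0,0.003],"angular": [0,0,0]}

```text
time_s: 8.8
tcp_pos: [518.9, -127.4, 49.7]
ee_rot: [-3.14, -0.0, 1.735]
wrist_force: [-1.9, 0.1, 4.1]
opening: 0.004
gripper_force: 1.9
```

Call:
arm_command:
  plan:
    - {"linear": [0,0,0.004],"angular": [0,0,0]}
    - {"linear": [0,0,0.004],"angular": [0,0,0]}
    - {"linear": [0,0,0.003],"angular": [0,0,0]}

```text
time_s: 9.1
tcp_pos: [518.5, -127.8, 41.3]
ee_rot: [-3.139, -0.0, 1.735]
wrist_force: [-7.1, -0.0, 18.4]
opening: 0.003
gripper_force: 9.3
```

Call:
arm_command:
  plan:
    - {"linear": [0,0,0.003],"angular": [0,0,0]}
    - {"linear": [0,0,0.003],"angular": [0,0,0]}
    - {"linear": [0,0,0],"angular": [0,0,0]}

```text
time_s: 9.4
tcp_pos: [518.2, -128.1, 39.9]
ee_rot: [-3.14, -0.001, 1.734]
wrist_force: [-10.1, 0.7, 33.6]
opening: 0.004
gripper_force: 16.7
```

The height of 40 mm with force rising to 34 N means the lever is on its stop. I'll lift off and check.

Call:
arm_command:
  plan:
    - {"linear": [0,0,0],"angular": [0,0,0]}
    - {"linear": [0,0,-0.04],"angular": [0,0,0]}
    - {"linear": [0,0,-0.06],"angular": [0,0,0]}
    - {"linear": [0.06,0,-0.01],"angular": [0,0,0]}
    - {"linear": [0.06,0,0],"angular": [0,0,0]}

```text
time_s: 9.9
tcp_pos: [507.2, -32.8, 126.5]
ee_rot: [3.133, 0.002, 1.732]
wrist_force: [0.4, 0.7, -0.1]
opening: 0.008
gripper_force: 0.0
```

Call:
arm_command:
  plan:
    - {"linear": [0,0,-0.06],"angular": [0,0,0]}
    - {"linear": [0,0,0],"angular": [0,0,0]}
    - {"linear": [0,0,0],"angular": [0,0,0]}

```text
time_s: 10.2
tcp_pos: [505.7, -32.2, 173.1]
ee_rot: [3.137, 0.001, 1.736]
wrist_force: [0.2, -1.0, -0.7]
opening: 0.01
gripper_force: 0.0
```

```bash
python3 - <<'E'
from h import *
b=snap("scene","s4"); t=snap("top","t4")
f=lambda i:cv2.resize(np.ascontiguousarray(i[...,::-1]),None,fx=4,fy=4,interpolation=cv2.INTER_CUBIC)
cv2.imwrite("pics/end.png",np.vstack([f(b[230:300,290:390]),f(t[160:230,290:390])]))
E
```

```text
(no output)
```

View pics/end.png

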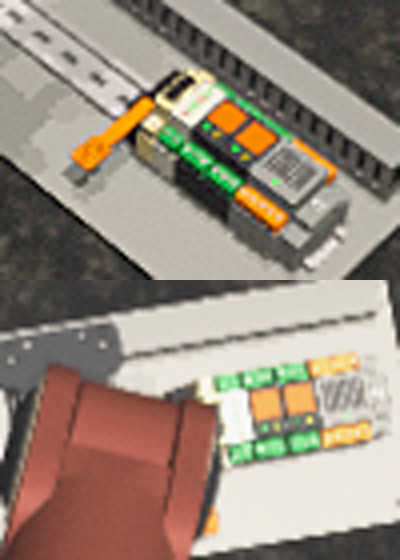

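The row is tight between the clamp and the stop, and the lever tip is now at scene pixel (310,269). I'll check its height against the geometry, then hand in.

```bash
python3 - <<'E'
from h import *
Rp=Ro.from_euler("z",.168).as_matrix()
for z in(40,66): print(z,((ray("scene",(310,269.5),z)[0]-[566.2,-97.4,0])@Rp).round(1))
p=((ray("scene",(310,269.5),40)[0]-[566.2,-97.4,0])@Rp)
if abs(p[0]+73)<8 and abs(p[1]+23)<8: print(arm.hand_in())
E
```

```text
40 [-70.2 -24.4  40. ]
66 [-84.4 -36.1  66. ]
the job is handed in; nothing more can be done
None
```

I pushed the row of five modules tight against the end stop with the clamp, pressed the lever fully down, and handed in the job at about 10 s; the hand-in returned no verdict, but the final images show the row closed up and the lever level.

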